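# Set sprung tweezers to the marked gap under the magnifier

## Robot

A 6-joint arm with a two-finger parallel gripper is mounted at the origin on the work surface. World frame = base frame: x ahead of the robot, y to its left, z up, the work surface at z = 0. Lengths are in m, angles in rad, forces in N, time in s.
With the tool pointing down it reaches from about 0.3 to 1 m from the base axis. Payload 5.1 kg.
Tool frame: the origin (TCP) lies at the very end of the fingers, on their centre line; the grasp point (between the pads) lies grip_depth behind it (grip_depth is the distance from the TCP to the grasp point, in m); z points along the fingers, y is the line along which they close (so a half turn about z gives the same grasp; the last joint's range is limited). The gripper opens to 95 mm and grips with 3 to 60 N. Pads are 20 mm wide; open, the fingers measure 119 mm over their backs; the gripper's body (75 mm by 180 mm) begins 59 mm behind the grasp point.
Start: joints at [-1.216, 0.124, 1.65, -0, 1.367, -0.083], TCP at [0.276, -0.589, 0.184] pointing down, gripper open.
Joint ranges: [-2.61, 2.61], [-1.02, 2.33], [0.03, 2.71], [-1.35, 4.49], [0.32, 2.68], [-2.91, 2.91]. Speed limits (rad/s): [2.57, 2.57, 3.14, 3.14, 3.14, 3.14].

## Interface

Orientations are given as a unit quaternion [w, x, y, z].
In Python, from rig import movep, movel, goto_joints, move_gripper, dwell, solve_ik, capture, camera_info, IKError, sign_off, current_time, current_joints, current_joint_velocities, current_tau, current_position, current_eef_rot, current_wrist_force, current_moment, current_opening, current_grasp_force, grip_depth gives the robot as it stands. The module is installed in compiled form; this text tells all that it offers. Calls block until the motion is done:
- movep(position, orientation): joint-space move of the TCP to a pose.
- movel(position, feed=0.15, frame=None, guard=None): straight line of the TCP; frame=None keeps the orientation; feed is the mean speed in m/s. With guard (N) it stops when the force on the tool has changed by that much, and returns True; else False.
- goto_joints(angles): joint-space move.
- move_gripper(opening, grip_force=None): opening from 0.0 (shut) to 1.0 (fully open); grip_force is the grip in N (None keeps the last); returns when the fingers have stopped.
- dwell(seconds).
- solve_ik(position, orientation): joint angles nearest the present ones, or None.
- capture(name): name is "side" or "top" or "wrist"; returns the picture (400x640x3 uint8, red, green, blue); there is no depth.
- camera_info(name): a dict with "fx", "fy", "cx", "cy" (pixels), "rvec" (rotation vector, rad) and "tvec" (3), from world to camera coordinates, as OpenCV has them; the wrist camera has in their place "tool_from_camera" (4x4, takes a point from camera to tool coordinates, whose origin is the TCP and whose axes are the flange's). Camera axes: x right, y down, z forward; pixel columns grow to the right and rows downward; lengths in m; the calibration is good to about 2 mm. The wrist camera is an equidistant fisheye: a pixel r from the principal point sees the ray r / f radians off the axis. A picture is of the moment at which its call begins: read the wrist's pose just before it. camera_info takes no time and is no camera call.
A pose or a line that the arm cannot do raises IKError and nothing moves.
- sign_off(): hands the job in; it is judged then, once.
Readings, each from a call of its own:
- current_time(): time.
- current_joints(): joint angles.
- current_joint_velocities(): joint speeds.
- current_tau(): joint torques, N m.
- current_position(): TCP position.
- current_eef_rot(): TCP orientation.
- current_wrist_force(): force on the tool from outside, world axes, zero at the start.
- current_moment(): the same for the moment, N m.
- current_opening(): opening from 0.0 (shut) to 1.0 (fully open).
- current_grasp_force(): force on a finger pad.
Only numpy, scipy, OpenCV 4.12 (cv2) and the standard library are available. Lean on these libraries where they do the work, as an engineer would, in place of code of your own. Each camera call takes 0.05 s, during which the arm holds its last target. There are 200 camera calls.

## Task

A loose spectacle lens is about to be placed between the long sprung tweezers: lift them off their wooden rest, bring their tips in under the stand magnifier, each tip above its own red mark of the gap gauge, and squeeze so that the tips are just as far apart as the two marks. Finish while holding: keep that gap steady with the tweezers held in the air, touching nothing but the gripper. Do not bump the magnifier, shift its marks, or disturb the tumbler, the spectacles and the book.

Things in the scene. Friction and masses are not known exactly. Their poses are not given: they have to be found in the camera images.
- tweezers_grip (a point): Grip point of loose dark steel tweezers (260 mm long, 80 g): midway between their two blue pads, half-way up (arms 10 mm high). Arms lie side by side, opening level. x points to the tips (x = +110 mm), y to the left arm; pivot at x = -140 mm. Pads 28 mm long, 20 high; relaxed 44 mm across over their outer faces, parallel at 15 mm tip gap. On the rest it is 35 mm above the table.
- tip_left (a point): Inner face of the left tip (fixed to the tweezers' body), half-way up. The tips are 6 mm high and 3 mm thick. Relaxed, the tips are 34 mm apart between the inner faces.
- tip_right (a point): Inner face of the right tip (on the sprung arm), half-way up. Tip gap = distance between the two tip points.
- tweezer_arm (a joint): Closing angle of the sprung right arm about the pivot, rad: 0 relaxed, 0.13 nearly shut. Tip gap = 34 mm - 250 mm x angle; width over the blue pads = 44 mm - 140 mm x angle, so 1 mm of squeeze at the pads closes the tips by 1.8 mm. The spring pushes each pad with 6.5 N at the start, about 11 N at a 15 mm gap, and reopens when let go.
- rest: Fixed dark wooden rest; origin on the table, 60 mm ahead (x) of the nominal grip point. Two crossbars, tops 30 mm above the table, carry the tweezers: 64 mm wide at x = +15 mm, 30 mm wide at x = -155 mm. Between them, under the pads, only a foot 6 mm high, 22 mm wide.
- magnifier: Fixed stand magnifier; origin on the table, middle of the base's open front edge; x runs to the back. Black base 130 mm deep, 120 wide, 8 high. Level round lens in a black ring 95 mm across, over x = 60 mm, from 85 to 93 mm above the table. Post at x = 118, y = +48 mm. Under the lens a white gauge plate, 10 mm above the table, has two red marks: lines along x, 30 x 2.5 mm.
- mark_left (a point): Middle of the fixed red mark, on its top (12 mm above the table), under the lens at magnifier x = 60 mm, y = +7.5 mm. The left tip belongs above it.
- mark_right (a point): Middle of the sliding red mark, on its top, at magnifier x = 60 mm, to the right (-y) of the fixed mark; a grey tab is joined to it on its right. The right tip belongs above it.
- cursor (a joint): Setting of the sliding mark, m: the distance between the centre lines of the two marks, which is the tip gap wanted, is 10 mm + this value (0 to 10 mm).
- tumbler: Glass tumbler, 76 mm across, 95 mm high; origin under its middle. Leave it.
- spectacles: Spectacles standing on their rims and temple ends, 120 mm wide, 140 mm deep, 42 mm high; origin on the table at the middle of the front. Leave them.
- book: Closed green book, 200 x 140 x 28 mm; origin under its middle. Leave it.
Things that resemble listed ones, but are neither listed nor needed, are in the scene too. Of the things that look like the magnifier, the middle-sized one is meant. Several things have the shape of the rest; the one meant has the colours described above.

How it is judged:
On the way:
1. the tweezers are lifted clear of the rest (contact force between tweezers and rest below 0.05 N and contact force between the fingers and tweezers above 1 N and height (world z) of tweezers_grip above 0.04 m), for 0.2 s.
At the end, for the whole second after the job is handed in: Held by the fingers alone, touching neither rest nor magnifier: both tips are under the lens, 16 to 83 mm above the table, each within 8 mm horizontally of its own mark, their gap within 2 mm of the marks' spacing (10 mm + cursor value), steady through the last second (horizontal distance between tip_left and mark_left below 0.008 m and horizontal distance between tip_right and mark_right below 0.008 m and height (world z) of tip_left between 0.016 and 0.083 m and height (world z) of tip_right between 0.016 and 0.083 m and ((value of joint cursor between -0.002001 and 0.001001 m and distance between tip_left and tip_right between 0.008 and 0.013 m) or (value of joint cursor between 0.000999 and 0.002001 m and distance between tip_left and tip_right between 0.009 and 0.014 m) or (value of joint cursor between 0.001999 and 0.003001 m and distance between tip_left and tip_right between 0.01 and 0.015 m) or (value of joint cursor between 0.002999 and 0.004001 m and distance between tip_left and tip_right between 0.011 and 0.016 m) or (value of joint cursor between 0.003999 and 0.005001 m and distance between tip_left and tip_right between 0.012 and 0.017 m) or (value of joint cursor between 0.004999 and 0.006001 m and distance between tip_left and tip_right between 0.013 and 0.018 m) or (value of joint cursor between 0.005999 and 0.007001 m and distance between tip_left and tip_right between 0.014 and 0.019 m) or (value of joint cursor between 0.006999 and 0.008001 m and distance between tip_left and tip_right between 0.015 and 0.02 m) or (value of joint cursor between 0.007999 and 0.009001 m and distance between tip_left and tip_right between 0.016 and 0.021 m) or (value of joint cursor between 0.008999 and 0.012001 m and distance between tip_left and tip_right between 0.017 and 0.022 m)) and velocity of joint tweezer_arm between -0.03 and 0.03 rad/s and linear speed of tweezers below 0.02 m/s and contact force between the fingers and tweezers above 1 N and contact force between tweezers and magnifier below 0.2 N and contact force between tweezers and rest below 0.2 N and height (world z) of tweezers_grip above 0.015 m); the arm keeps its last pose, push and grip.
It fails at once if the tumbler is pushed more than 20 mm or knocked over (distance of tumbler from where it was at the start of the episode above 0.02 m or angle between tumbler's own z axis and vertical above 0.35 rad).
It fails at once if the spectacles is pushed more than 20 mm or knocked over (distance of spectacles from where it was at the start of the episode above 0.02 m or angle between spectacles's own z axis and vertical above 0.35 rad).
It fails at once if the book is pushed more than 20 mm or knocked over (distance of book from where it was at the start of the episode above 0.02 m or angle between book's own z axis and vertical above 0.35 rad).
It fails at once if the magnifier is struck or pushed with more than 10 N (contact force between any of tweezers, the arm, the fingers and magnifier above 10 N).
It fails at once if the gauge's sliding mark is shifted by more than 2 mm (distance of mark_right from where it was at the start of the episode above 0.002 m).
It also fails if it takes over 40 s, if anything falls off the work surface, if the arm or the gripper's body presses on something with over 40 N, if the wrist force passes 120 N, or if a joint passes its speed limit or range.

## Working session

There is one attempt and no reset: what is moved stays moved. The work goes in short steps, each a Python script; the robot and the scene stay as the last script left them, time stands still between calls to the robot, and variables do not carry over. Pictures are saved under pics/ and viewed, at most 10 in all, crops included, and the job is handed in when it is done.

```bash
mkdir -p pics
python3 - <<'E'
from rig import *
import cv2
for n in("top","side"):
    cv2.imwrite(f"pics/{n}0.png",capture(n)[...,::-1]); print(n,camera_info(n))
print(camera_info("wrist"),grip_depth if not callable(grip_depth) else grip_depth(),current_eef_rot(),current_time())
E
```

```text
top {'fx': 410.13783895869096, 'fy': 410.13783895869096, 'cx': 315.2713329862992, 'cy': 197.04586432649398, 'rvec': array([ 2.14866624, -2.16529516,  0.1111951 ]), 'tvec': array([-0.00479441,  0.50794076,  1.37973058])}
side {'fx': 389.43905265490895, 'fy': 389.43905265490895, 'cx': 328.4837656420835, 'cy': 201.29936283396776, 'rvec': array([ 0.72715497, -2.47702389,  1.30230544]), 'tvec': array([0.39845713, 0.21359831, 0.8678811 ])}
{'fx': 309.70691628693146, 'fy': 309.70691628693146, 'cx': 320.08491043141265, 'cy': 200.77478708627842, 'tool_from_camera': array([[-6.98477050e-04, -9.63101377e-01, -2.69137974e-01,
         7.54287517e-02],
       [ 9.99999673e-01, -7.82254751e-04,  2.04035889e-04,
        -8.86368594e-04],
       [-4.07041705e-04, -2.69137744e-01,  9.63101609e-01,
        -2.01826775e-01],
       [ 0.00000000e+00,  0.00000000e+00,  0.00000000e+00,
         1.00000000e+00]])} 0.0188 [-9.26996369e-04  9.76138685e-01  2.17146016e-01 -1.25874398e-04] 0.1
```

View pics/top0.png

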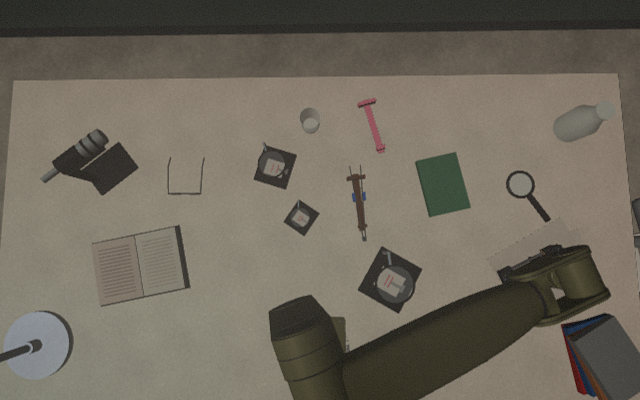

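View pics/side0.png

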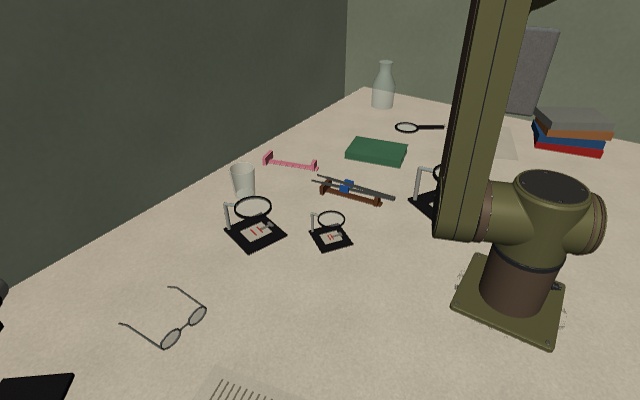

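Top view: three magnifiers at (275,166), (302,217) and (390,280). The middle-sized one looks like (275,166). Rests: dark brown at (358,200) carrying the tweezers, and a pink one at (372,125). The dark one is meant. I'll confirm both in one enlarged crop.

```bash
cat > h.py <<'E'
import numpy as np, cv2
from rig import *
from scipy.spatial.transform import Rotation as R
def ray(cam,uv):
    c=camera_info(cam); M=R.from_rotvec(c["rvec"]).as_matrix()
    d=M.T@np.array([(uv[0]-c["cx"])/c["fx"],(uv[1]-c["cy"])/c["fy"],1]); return -M.T@c["tvec"],d
def toplane(cam,uv,z):
    o,d=ray(cam,uv); return o+d*(z-o[2])/d[2]
def tool():
    q=current_eef_rot(); T=np.eye(4); T[:3,:3]=R.from_quat([q[1],q[2],q[3],q[0]]).as_matrix(); T[:3,3]=current_position(); return T
def wrist_plane(T,uv,z):
    c=camera_info("wrist"); p=np.array([uv[0]-c["cx"],uv[1]-c["cy"]]); r=np.hypot(*p); a=r/c["fx"]
    d=np.r_[p/r*np.sin(a),np.cos(a)]; W=T@c["tool_from_camera"]; d=W[:3,:3]@d; o=W[:3,3]
    return o+d*(z-o[2])/d[2]
def wrist_px(T,P):
    c=camera_info("wrist"); W=np.linalg.inv(T@c["tool_from_camera"]); p=W[:3,:3]@np.array(P)+W[:3,3]
    a=np.arctan2(np.hypot(p[0],p[1]),p[2]); return np.array([c["cx"],c["cy"]])+c["fx"]*a*p[:2]/np.hypot(p[0],p[1])
def down(yaw):  # tool z down, tool x at heading yaw
    x=np.array([np.cos(yaw),np.sin(yaw),0]); z=np.array([0,0,-1.]); q=R.from_matrix(np.c_[x,np.cross(z,x),z]).as_quat()
    return [q[3],q[0],q[1],q[2]]
E
python3 - <<'E'
from h import *
im=cv2.imread("pics/top0.png")[95:245,240:430]
cv2.imwrite("pics/c1.png",cv2.resize(im,None,fx=4,fy=4,interpolation=cv2.INTER_CUBIC))
for uv in [(275,166),(302,217),(390,280),(358,200),(310,125),(185,190),(442,184)]: print(uv,toplane("top",uv,0.02).round(3))
print(tool())
E
```

```text
(275, 166) [0.619 0.131 0.02 ]
(302, 217) [0.44  0.038 0.02 ]
(390, 280) [ 0.225 -0.259  0.02 ]
(358, 200) [ 0.497 -0.156  0.02 ]
(310, 125) [0.765 0.008 0.02 ]
(185, 190) [0.537 0.444 0.02 ]
(442, 184) [ 0.551 -0.447  0.02 ]
[[ 9.05695183e-01  4.23929020e-01 -6.48328876e-04  2.75324919e-01]
 [ 4.23929487e-01 -9.05693496e-01  1.75508779e-03 -5.88097003e-01]
 [ 1.56845400e-04 -1.86442028e-03 -9.99998250e-01  1.82431020e-01]
 [ 0.00000000e+00  0.00000000e+00  0.00000000e+00  1.00000000e+00]]
```

View pics/c1.png

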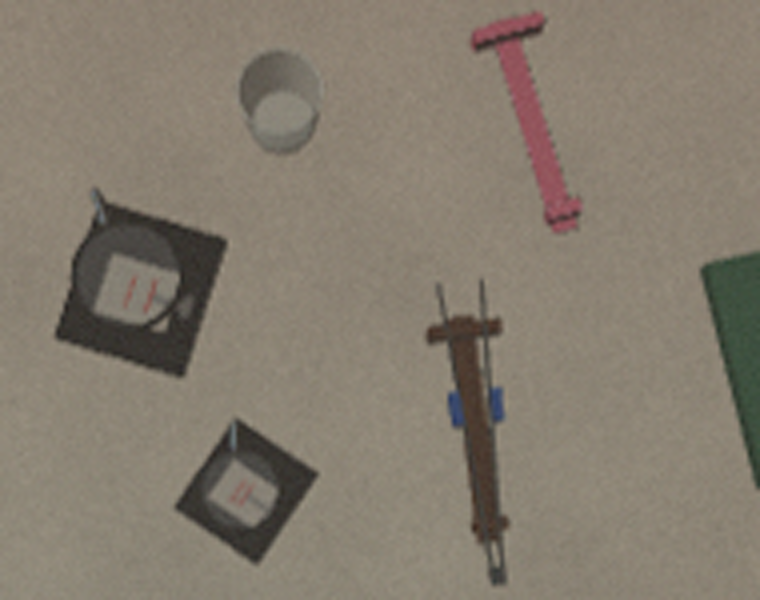

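Confirmed: magnifier at crop (140,290), with its post at (98,205), is the middle-sized one. Left mark is at (130,291), right mark with tab at (152,296). Tweezers on the dark rest: tips (438,290)/(483,283), pads (457,410)/(497,405), pivot (497,575). Next are wrist views of each.

Run:
```python
from h import *
def w(c,z): return toplane("top",(240+c[0]/4,95+c[1]/4),z)
g=(w((457,410),.04)+w((497,405),.04))/2; 
tl,tr=w((438,285),.038),w((483,280),.038); pv=w((497,575),.035)
t=(tl+tr)/2; ty=np.arctan2(*(t-pv)[1::-1]); print("tw",g,ty,np.linalg.norm(tl-tr))
C=[w(c,.008) for c in((105,205),(227,240),(183,377),(55,338))]
print("sides",[np.linalg.norm(C[i]-C[i-1]).round(3) for i in range(4)])
f=(C[2]+C[3])/2; b=(C[0]+C[1])/2; my=np.arctan2(*(b-f)[1::-1])
print("mag",f,my, w((130,291),.012),w((152,296),.012))
def look(P,yaw,h,n):
    x=np.array([np.cos(yaw),np.sin(yaw)]); movep([P[0]-.02*x[0],P[1]-.02*x[1],h],down(yaw))
    T=tool(); np.save(n,T); cv2.imwrite(f"pics/{n}.png",cv2.resize(capture("wrist")[...,::-1],(800,500),interpolation=cv2.INTER_CUBIC)); print(current_time())
m=(w((130,291),.012)+w((152,296),.012))/2
look(m-.06*np.array([np.cos(my),np.sin(my),0]),my,.19,"wm")
look(g,ty,.15,"wt")
```

```text
tw [ 0.50595989 -0.15854192  0.04      ] 0.10542045884115867 0.03893371637850263
sides [np.float64(0.126), np.float64(0.113), np.float64(0.128), np.float64(0.118)]
mag [0.55637418 0.15081876 0.008     ] -0.32823993064342355 [0.61462125 0.14089045 0.012     ] [0.60999094 0.12154799 0.012     ]
2.9333
4.2167
```

View pics/wm.png

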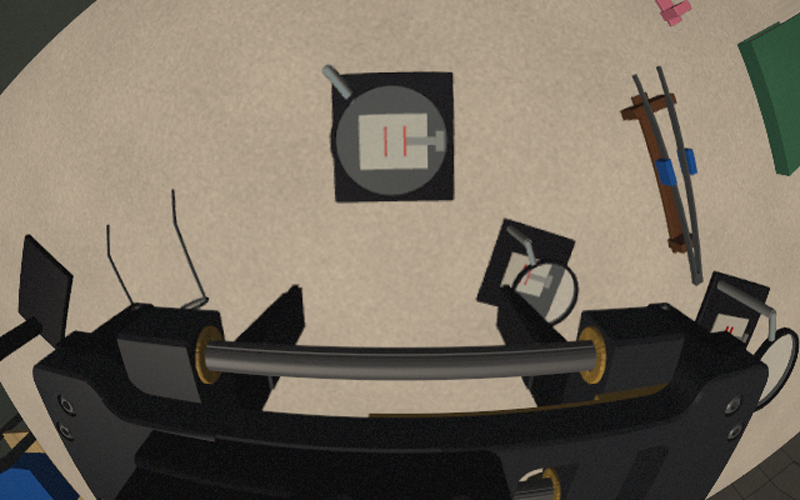

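View pics/wt.png

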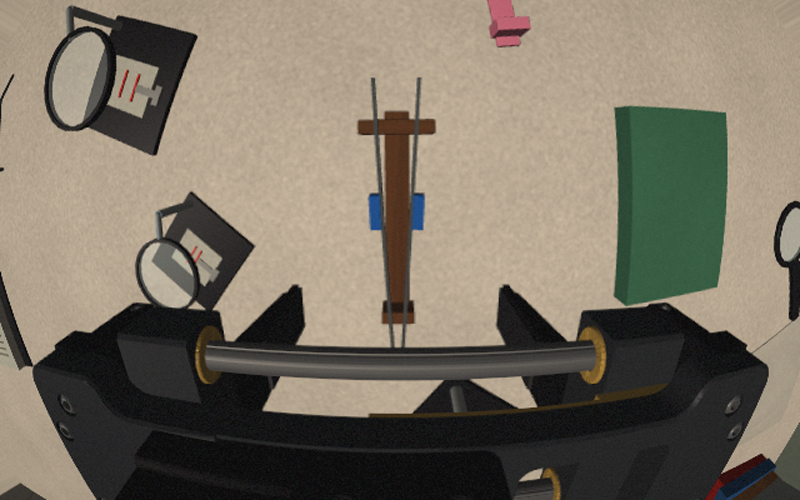

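Both targets are clear. In wm the marks are near (386,141) and (405,141). In wt the tips are at (374,79)/(419,79) and the pads at (376,212)/(418,212). I'll enlarge both together for exact pixels.

Run:
```python
import cv2,numpy as np
a=cv2.imread("pics/wm.png")[105:180,350:450]; b=cv2.imread("pics/wt.png")[70:240,350:450]
a=cv2.resize(a,None,fx=4,fy=4,interpolation=cv2.INTER_CUBIC); b=cv2.resize(b,None,fx=3.5,fy=3.5,interpolation=cv2.INTER_CUBIC)
o=np.zeros((600,760,3),np.uint8); o[:300,:400]=a; o[:595,405:755]=b; cv2.imwrite("pics/c2.png",o)
```

```text
(no output)
```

View pics/c2.png

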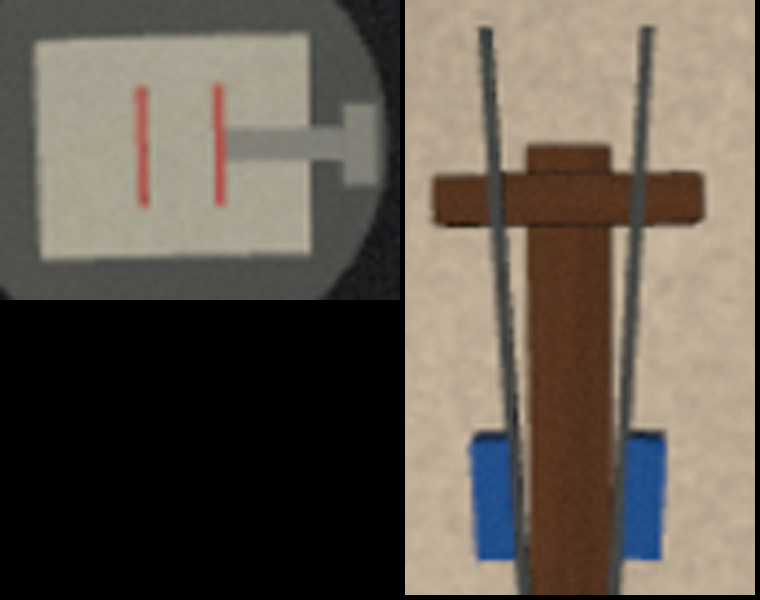

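```bash
cat > meas.py <<'E'
from h import *
Tm,Tt=np.load("wm.npy"),np.load("wt.npy")
M=lambda c,z=.012: wrist_plane(Tm,((350+c[0]/4+.5)*.8-.5,(105+c[1]/4+.5)*.8-.5),z)
W=lambda c,z: wrist_plane(Tt,((350+(c[0]-405)/3.5+.5)*.8-.5,(70+c[1]/3.5+.5)*.8-.5),z)
L0,L1,R0,R1=[M(c) for c in((144,208),(141,86),(221,207),(218.5,84))]
ml,mr=(L0+L1)/2,(R0+R1)/2
d=(L1-L0)+(R1-R0); d[2]=0; d/=np.linalg.norm(d); my=np.arctan2(d[1],d[0]); n=np.array([-d[1],d[0],0])
tl,tr=W((485,28),.038),W((647,28),.038)
pf=(W((471,435),.045)+W((667,435),.045))/2; pb=(W((476,559),.045)+W((662,559),.045))/2
E
python3 - <<'E'
from meas import *
print(ml,mr,my,"len",np.linalg.norm(L1-L0),np.linalg.norm(R1-R0),"space",(ml-mr)@n,(ml-mr)@d)
g=(pf+pb)/2; t=(tl+tr)/2; print("tips",tl,tr,np.linalg.norm(tl-tr)); print("pads",pf,pb,np.linalg.norm(pf-pb),g, "dist",np.linalg.norm((t-g)[:2]))
print(np.arctan2(*(t-g)[1::-1]))
E
```

```text
[0.61635678 0.14481117 0.012     ] [0.61060366 0.12700161 0.012     ] -0.30863649185914754 len 0.02996666732883089 0.03019508675713367 space 0.018715600503729647 7.144759506346257e-05
tips [ 0.61424354 -0.12426695  0.038     ] [ 0.61798546 -0.16100418  0.038     ] 0.03692730137135987
pads [ 0.52236642 -0.15317353  0.045     ] [ 0.49350464 -0.15615688  0.045     ] 0.029015562598621973 [ 0.50793553 -0.15466521  0.045     ] dist 0.1088457672417716
0.11074634409731138
```

Run:
```python
from meas import *
g=(pf+pb)/2; yaw=0.1107; q=down(yaw)
movep([g[0],g[1],.10],q); movel([g[0],g[1],.0165],feed=.1,guard=8)
print(current_position(),current_wrist_force())
move_gripper(.42,30); print(current_opening(),current_grasp_force())
move_gripper(.375); print(current_opening(),current_grasp_force())
movel([g[0],g[1],.10],feed=.08); dwell(.2)
T=tool(); np.save("wh.npy",T); im=capture("wrist")[...,::-1]; cv2.imwrite("pics/wh.png",im)
print(current_opening(),current_grasp_force(),current_position(),current_wrist_force(),current_time())
p=wrist_px(T,T[:3,3]+[.11*np.cos(yaw),.11*np.sin(yaw),.0188]); print(p)
cv2.imwrite("pics/c3.png",cv2.resize(im[30:230,220:420],None,fx=3,fy=3,interpolation=cv2.INTER_CUBIC))
```

```text
[ 0.50863748 -0.15498108  0.01734463] [ 0.11501062 -0.09944105 -0.48897897]
0.4216714820409624 0.0
0.3733732906751033 0.0
0.3742336745669653 0.0 [ 0.50767353 -0.15456355  0.09952122] [-0.2388339  -0.16554306 -0.48373231] 8.3667
[321.14108875  58.16483436]
```

View pics/c3.png

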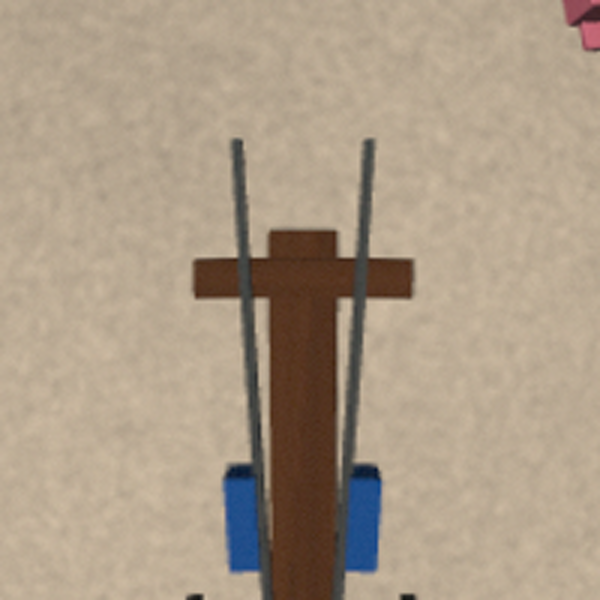

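The grip missed: zero force, and the tweezers are still relaxed on the rest. The fingers show at the crop's bottom edge (195–408, 597). I'll check where the TCP and the finger gap should project.

Run:
```python
from h import *
T=np.load("wh.npy"); 
for w in(.0355,.06,.095): print(w,[wrist_px(T,T[:3,3]+s*T[:3,1]*w/2).round(1) for s in(-1,1)])
print(current_opening(), current_position(), current_joints())
im=cv2.imread("pics/wh.png"); cv2.imwrite("pics/wh2.png",cv2.resize(im[100:400,120:520],None,fx=2,fy=2))
```

```text
0.0355 [array([295.6, 226.8]), array([346.6, 226.7])]
0.06 [array([278.2, 226.7]), array([364. , 226.6])]
0.095 [array([253.7, 226.5]), array([388.3, 226.4])]
0.3742336745669653 [ 0.50767353 -0.15456355  0.09952122] [-3.96733121e-01 -7.17595963e-02  1.99538737e+00  3.43304823e-05
  1.21882470e+00  1.06340587e+00]
```

View pics/wh2.png

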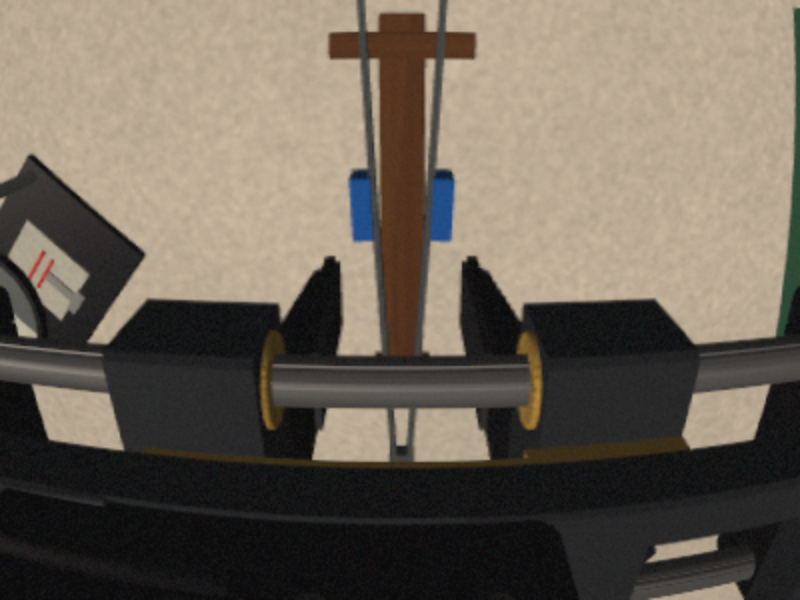

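```bash
cat >> h.py <<'E'
def pads(im,T,z):  # im BGR; blue pad outer extents -> world points: back-left/right, front-left/right
    m=(im[...,0].astype(int)-im[...,2]>45)&(im[...,0].astype(int)-im[...,1]>20); m[:,:200]=0; m[:,440:]=0
    ys=np.where(m.sum(1)>3)[0]; out=[ys.min(),ys.max()]
    r=[]
    for y in np.linspace(ys.min()+3,ys.max()-3,3).astype(int):
        xs=np.where(m[y])[0]; a,b=[wrist_plane(T,(x,y),z) for x in(xs.min()-.5,xs.max()+.5)]
        r.append((y,xs.min(),xs.max(),((a+b)/2)[:2].round(4),np.linalg.norm(a-b).round(4)))
    return out,r
E
python3 - <<'E'
from meas import *
print(pads(cv2.imread("pics/wh.png"),np.load("wh.npy"),.045))
q=down(.1107); g=(pf+pb)/2
move_gripper(.65); movel([g[0],g[1],.0165],feed=.12)
for o in np.arange(.5,.27,-.03):
    move_gripper(o,30); T=tool(); im=capture("wrist")[...,::-1]
    print(round(o,3),current_opening(),current_grasp_force(),current_time())
    if current_grasp_force()>4: break
cv2.imwrite("pics/d1.png",im); np.save("d1.npy",T)
E
```

```text
([np.int64(189), np.int64(219)], [(np.int64(192), np.int64(295), np.int64(346), array([ 0.5188, -0.1529]), np.float64(0.0444)), (np.int64(204), np.int64(296), np.int64(345), array([ 0.5082, -0.1541]), np.float64(0.0432)), (np.int64(216), np.int64(297), np.int64(345), array([ 0.4974, -0.1558]), np.float64(0.0428))])
0.5 0.5015969959062884 0.0 10.45
0.47 0.46859728408146556 0.0 10.8167
0.44 0.438989773241932 0.0 11.1833
0.41 0.41371016866946 0.0 11.55
0.38 0.38317356299861477 0.0 11.9167
0.35 0.34791765432096833 0.0 12.2833
0.32 0.32060119015359123 0.0 12.65
0.29 0.2905423557966063 0.0 13.0167
```

Run:
```python
from h import *
im=cv2.imread("pics/d1.png"); T=np.load("d1.npy"); print(T[:3,3]); print(pads(im,T,.045))
cv2.imwrite("pics/d1c.png",cv2.resize(im[60:310,160:480],None,fx=2.4,fy=2.4,interpolation=cv2.INTER_CUBIC))
```

```text
[ 0.50791812 -0.15465947  0.01649204]
([np.int64(222), np.int64(263)], [(np.int64(225), np.int64(283), np.int64(357), array([ 0.5195, -0.1526]), np.float64(0.0449)), (np.int64(242), np.int64(297), np.int64(343), array([ 0.5085, -0.1538]), np.float64(0.0286)), (np.int64(260), np.int64(298), np.int64(343), array([ 0.4964, -0.1555]), np.float64(0.0287))])
```

View pics/d1c.png

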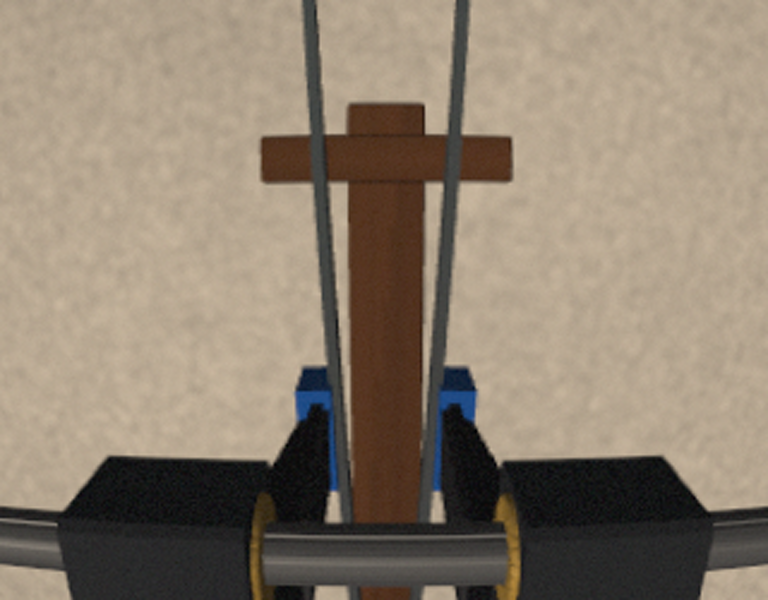

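The fingers overlap the pads from above without touching. Their front tip edge is at row 229, where 213 is predicted, and the gap is about 45 px. Both fit finger ends about 30 mm behind the reported TCP, while the pad width (44.9 mm) shows the camera height is right. So I go about 28 mm lower, guarded.

Run:
```python
from meas import *
g=(pf+pb)/2
print(current_wrist_force())
movel([g[0],g[1],.03],feed=.1); move_gripper(.65)
print(movel([g[0],g[1],-.012],feed=.04,guard=5), current_position(),current_wrist_force())
for o in (.5,.45,.41,.39):
    move_gripper(o,30); print(o,current_opening(),current_grasp_force(),current_time())
T=tool(); im=capture("wrist")[...,::-1]; print(pads(im,T,.045)); cv2.imwrite("pics/d2.png",im); np.save("d2.npy",T)
```

```text
[-1.00801882 -0.40866016 -0.43696524]
False [ 0.50823887 -0.15478426 -0.01164116] [ 0.13593082  0.20255153 -0.22526337]
0.5 0.4981969029063899 0.0 15.7917
0.45 0.4513981326174625 6.8388160318136215 16.1583
0.41 0.4097567099528321 8.385480791330338 16.5
0.39 0.39023579184485296 9.180770516395569 16.7833
([np.int64(241), np.int64(277)], [(np.int64(244), np.int64(284), np.int64(357), array([ 0.5196, -0.1529]), np.float64(0.0378)), (np.int64(259), np.int64(284), np.int64(356), array([ 0.511 , -0.1536]), np.float64(0.0381)), (np.int64(274), np.int64(286), np.int64(355), array([ 0.5021, -0.1548]), np.float64(0.0373))])
```

Now gripped, and the force fits the spring law. Next I squeeze to the target width, lift and locate the tips numerically.

```bash
cat >> h.py <<'E'
def tips(im,T,zt,thr=105):
    y=np.arctan2(T[1,0],T[0,0]); P=T[:3,3].copy(); P[2]=zt; P[:2]+=.11*np.array([np.cos(y),np.sin(y)])
    c=wrist_px(T,P); g=cv2.GaussianBlur(im.max(2),(3,3),0); u,v=int(c[0]),int(c[1])
    n,lab,st,_=cv2.connectedComponentsWithStats((g[max(v-15,0):v+25,u-60:u+60]<thr).astype(np.uint8))
    out=[]
    for i in range(1,n):
        if st[i,4]<40 or st[i,2]>25: continue
        yy,xx=np.where(lab==i); top=yy.min(); x=xx[yy<=top+3].mean(); uv=(x+u-60,top+max(v-15,0)); w=wrist_plane(T,uv,zt)
        out.append((w,uv,st[i].tolist()))
    return c,out
E
python3 - <<'E'
from meas import *
g=(pf+pb)/2
move_gripper(.373,30); print(current_opening(),current_grasp_force())
movel([g[0],g[1],.06],feed=.1); dwell(.2)
T=tool(); im=capture("wrist")[...,::-1]; cv2.imwrite("pics/d3.png",im); np.save("d3.npy",T)
print(current_position(),current_opening(),current_grasp_force(),current_time())
print(pads(im,T,T[2,3]+.0567)); c,o=tips(im,T,T[2,3]+.0497); print(c); [print(x) for x in o]
if len(o)==2: print(np.linalg.norm(o[0][0]-o[1][0]))
E
```

```text
0.37635268641890846 9.886032342910767
[ 0.50739941 -0.15444522  0.05915797] 0.3757937545084018 9.732108861207962 18.2167
([np.int64(241), np.int64(277)], [(np.int64(244), np.int64(285), np.int64(355), array([ 0.5189, -0.1524]), np.float64(0.0364)), (np.int64(259), np.int64(286), np.int64(354), array([ 0.5103, -0.1534]), np.float64(0.036)), (np.int64(274), np.int64(287), np.int64(353), array([ 0.5014, -0.1543]), np.float64(0.0358))])
[321.32694321  46.77259163]
(array([ 0.61434804, -0.13092879,  0.10873102]), (np.float64(297.5), np.int64(49)), [34, 18, 7, 22, 134])
(array([ 0.61673888, -0.15260642,  0.10873102]), (np.float64(342.6086956521739), np.int64(49)), [78, 18, 7, 22, 132])
0.021809075801993302
```

Lifted. The tips are level, 21.8 mm centre to centre, so the inner gap is about 18.8 mm against 18.7 mm wanted. Now to bring them in under the lens.

Run:
```python
from meas import *
T=np.load("d3.npy"); mid=np.array([.615543,-.141768,T[2,3]]); rel=T[:3,:3].T@(mid-T[:3,3]); rel[2]=0
q=down(my); Rm=R.from_quat([q[1],q[2],q[3],q[0]]).as_matrix(); m=(ml+mr)/2
tgt=m-Rm@rel; tgt[2]=.050-.0467; d[2]=0; print("tgt",tgt)
pre=tgt-.11*d
movep([pre[0],pre[1],.09],q); print(current_position(),current_time(),current_grasp_force())
movel([pre[0],pre[1],tgt[2]],feed=.12); dwell(.1); print(current_opening(),current_grasp_force())
print(movel(list(tgt),feed=.06,guard=4)); dwell(.2)
T=tool(); im=capture("wrist")[...,::-1]; cv2.imwrite("pics/e1.png",im); np.save("e1.npy",T)
print(current_position(),current_opening(),current_grasp_force(),current_wrist_force(),current_time())
a=wrist_px(T,m); b=wrist_px(T,np.r_[m[:2],.05]); print(a,b)
u,v=int(b[0]),int(b[1]); cv2.imwrite("pics/e1c.png",cv2.resize(im[max(v-50,0):v+100,u-90:u+90],None,fx=4,fy=4,interpolation=cv2.INTER_CUBIC)); print(u,v)
```

```text
tgt [0.5094621  0.16842795 0.0033    ]
[0.4049905  0.20146155 0.09000444] 19.6083 9.732272922992706
0.37528213041865743 9.732166081666946
False
[0.50936537 0.16847498 0.00330882] 0.37657551328592226 9.732065945863724 [-0.10897062 -0.34238828 -0.90517607] 22.8167
[319.67437138  62.16843959] [319.60438274  49.24138188]
319 49
```

View pics/e1c.png

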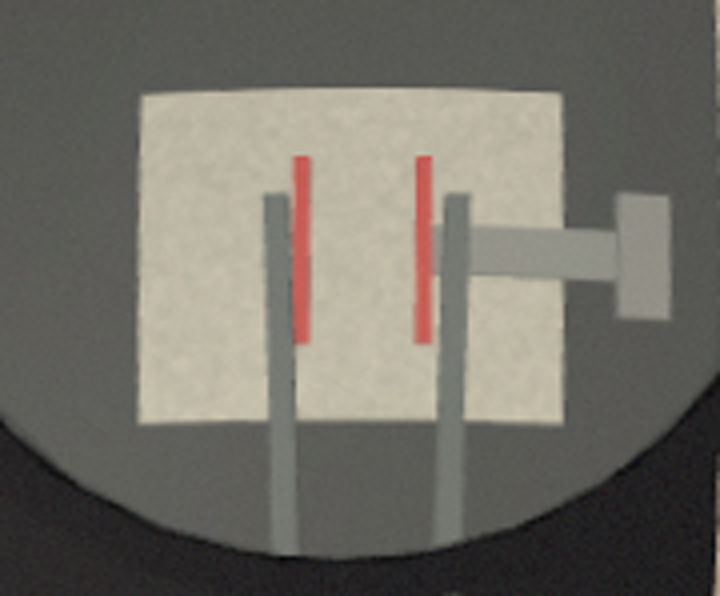

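Under the lens: marks are centred at crop (302,250) and (424,250), and the tips' inner faces end at (289,195) and (445,195), higher and so nearer the camera. I'll turn these into positions.

Run:
```python
from h import *
T=np.load("e1.npy"); f=lambda c,z: wrist_plane(T,(229+(c[0]+.5)/4-.5,(c[1]+.5)/4-.5),z)
a,b=f((289,195),.053),f((445,195),.053); k,l=f((302,250),.012),f((424,250),.012)
print(a,b,np.linalg.norm(a-b)); print(k,l,np.linalg.norm(k-l)); print(a-k,b-l)
print(np.linalg.norm(f((302,157),.012)-f((302,343),.012)),np.linalg.norm(f((276,195),.053)-f((457,195),.053)))
print(current_opening(),current_grasp_force(),current_joint_velocities().__abs__().max())
```

```text
[0.6161252 0.1445753 0.053    ] [0.61039035 0.12659659 0.053     ] 0.0188712112865609
[0.6164809  0.14495621 0.012     ] [0.61078234 0.12715414 0.012     ] 0.018691905478535952
[-0.0003557  -0.00038091  0.041     ] [-0.00039199 -0.00055755  0.041     ]
0.029996833274581483 0.02190525589851011
0.37657551328592226 9.732065945863724 0.0013063191411699657
```

Tip gap is 18.9 mm against a mark spacing of 18.7 mm. Each tip is within 1 mm of its mark, and everything is steady.

```bash
python3 -c "
from rig import *
print(sign_off(),current_time())"
```

```text
the job is handed in; nothing more can be done
the job is handed in; nothing more can be done
```

I handed the job in with the tweezers held steady in the air under the middle-sized magnifier. By my camera measurements, the tip gap is 18.9 mm for marks 18.7 mm apart, and each tip is within 1 mm of its mark; the result of the judging was not shown.

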